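# Book out the toothed wheel

## Robot

A 7-joint arm with a two-finger parallel gripper is mounted at the origin on the work surface. World frame = base frame: x ahead of the robot, y to its left, z up, the work surface at z = 0. Lengths are in m, angles in rad, forces in N, time in s.
With the tool pointing down it reaches from about 0.4 to 0.85 m from the base axis. Payload 4.5 kg.
Tool frame: the origin (TCP) lies at the centre of the arm's flange, where the gripper is bolted on; the fingertips stand 166 mm ahead of it and the grasp point (between the pads) lies 147 mm ahead of it (r.grip_depth is the distance from the TCP to the grasp point, in m); z points along the fingers, y is the line along which they close (so a half turn about z gives the same grasp; the last joint's range is limited). The gripper opens to 88 mm and grips with 3 to 60 N. Pads are 18 mm wide; open, the fingers measure 123 mm over their backs; the gripper's body (75 mm by 187 mm) begins 45 mm behind the grasp point.
Start: joints at [1.242, 0.689, -0.195, 1.565, 0.157, 0.902, -0.215], TCP at [0.222, -0.584, 0.405] pointing down, gripper open.
Joint ranges: [-3.01, 3.01], [-0.46, 2.08], [-1.47, 1.51], [0.13, 2.56], [-1, 4.14], [0.04, 2.09], [-2.66, 2.66]. Speed limits (rad/s): [2.57, 2.57, 3.14, 3.14, 3.14, 3.14, 3.14].

## Interface

Orientations are given as a unit quaternion [x, y, z, w].
In Python, from plant import status, cams, r, finder gives the robot as it stands.
- The arm moves only by the tool play_rows, never from a script. Its argument "rows" is a list of rows, each a list of 7 numbers: the opening in per cent of the stroke, from 0 (shut) to 100 (fully open), then the shift along the tool's x, y, z in m, then the turn, a rotation vector about the tool's x, y, z in degrees. A call has 1 to 8 rows; each row shifts and turns the commanded pose from where the row before left it, along the tool's axes as they then stand; what a row does not reach is not made up. A row lasts 1/8 s, in which the tool goes at most 62.5 mm and 10.7 degrees, less where a joint would pass 70% of its speed; a pose out of reach is approached as far as the arm can. A call with a gripper value outside its range is refused whole. The fingers move at their own pace and stop on an object; "grip_force" is the grip in N (left out, the last holds). Time passes only in rows, so rows that do not move let the fingers close. It gives the time, the measured TCP pose, the force, the opening and the grip force at its end, in the units of the state.
- status.get_state(): the state, without advancing time (a new reading comes with each control period).
- cams.snapshot(name): name is "scene" or "top" or "wrist"; returns the picture (480x640x3 uint8, red, green, blue); there is no depth.
- cams.camera_params(name): a dict with "vfov" (degrees; the focal length in pixels is half the picture's height over the tangent of half this angle, whatever the lens; pixels are square), "cx", "cy" (the principal point, pixels), "R" (3x3) and "t" (3): a world point X has camera coordinates R X + t; the wrist camera has in their place "tool_from_camera" (4x4, takes a point from camera to tool coordinates, whose origin is the TCP and whose axes are the flange's). Camera axes: x right, y down, z forward; pixel columns grow to the right and rows downward; lengths in m; the calibration is good to about 2 mm. A picture is of the moment at which its call begins: read the wrist's pose just before it. camera_params takes no time and is no camera call.
- r.finish_job(): hands the job in; it is judged then, once.
Trained networks look in the newest picture that a camera, given by its name, has taken for a name from the list of things; names that differ only in an ending like _2 or _b are one class to them, and where a whole thing is asked for, a point or a joint stands for the part that bears it (a point fixed in the world has none). Each returns a list of dicts, best first, with "score" (0 to 1); they miss things now and then, are a little off and sometimes report something else, mostly with a low value. They report only what shows in the picture. A call takes as long as a camera call.
- finder.spot_in(camera, label): "at" ([x, y, z] in m, in the coordinates of the camera as it stood for that picture, good to about 4 mm: the middle of the surface that is visible of it).
- finder.regions_of(camera, label): "mask" (480x640 bool, what is visible of it).
The state is a dict: "clock": time; "q": joint angles; "qd": joint speeds; "joint_torque": joint torques, N m; "tool_pos": TCP position; "eef_rot": TCP orientation; "contact_force": force on the tool from outside, world axes, zero at the start; "moment": the same for the moment, N m; "opening": opening from 0.0 (shut) to 1.0 (fully open); "finger_force": force on a finger pad.
Only numpy, scipy, OpenCV 4.12 (cv2) and the standard library are available. Lean on these libraries where they do the work, as an engineer would, in place of code of your own. Each camera call takes 0.05 s, during which the arm holds its last target. There are 200 camera calls.

## Task

Book out the toothed wheel: with the fingertips, gently press the push key on the front of the tray that holds the toothed wheel all the way down and let it come up again, then do the same with the long bar key on the booking panel, and withdraw. Leave every other key alone, and do not move or pick up any of the stock or the roll of tape.

Things in the scene. Friction and masses are not known exactly. Their poses are not given: they have to be found in the camera images.
- wheel_mid (a point): loose toothed wheel (sprocket) of dark steel, 84 mm across its 16 teeth, 10 mm thick, with a solid hub 32 mm across and 24 mm high, lying flat in one of four trays; the point is on its axis, 12 mm up.
- tray_wheel: the fixed tray that holds the toothed wheel, dark steel with a plywood floor, 108 mm wide (y) and 190 mm deep (x); origin under its middle. It is one of four alike trays, each with one kind of stock and, nearer the robot on its front lip, about 97 mm from the stock's middle, its push key
- rack: the low fixed rack, 200 x 474 mm, 30 mm high, origin under its middle, on which the four trays stand side by side (along y), 115 mm apart; which tray is where changes. Nothing on it rises more than 95 mm above the bench
- ring_mid (a point): loose plain dark steel ring, no teeth, 76 mm outside, 48 mm hole, 18 mm high, flat in its tray; the point is its centre. Leave alone
- plates_mid (a point): loose stack of three dark steel plates joined together, 90 x 60 mm, 32 mm high, in its tray; the point is its centre. Leave alone
- bracket_mid (a point): loose dark steel angle bracket, foot 80 x 50 mm, upright 56 mm high, in its tray; the point is 20 mm above the middle of its foot's underside. Leave alone
- tape_mid (a point): loose roll of packing tape (cardboard brown), 84 mm across, 40 mm high, flat on the bench beside the work; the point is its centre. Leave alone
- key_wheel_top (a point): a plain grey round push key, 28 mm across, on the front lip (the edge towards the robot) of the tray that holds the toothed wheel. It sits in a black round housing 44 mm across; this point is the centre of the key's top face when it is up, 70 mm above the bench. It goes straight down, and the point with it.
- key_wheel (a joint): travel of the round key of the tray with the toothed wheel, in m: 0 up, 0.006 fully down; spring return, starts to move at about 1.2 N, fully down at 4 N. It counts as pressed from 0.0045. More than 30 N would be too rough
- key_ring_top (a point): a plain grey round push key, 28 mm across, on the front lip (the edge towards the robot) of the tray that holds the plain smooth ring. It sits in a black round housing 44 mm across; this point is the centre of the key's top face when it is up, 70 mm above the bench. It goes straight down, and the point with it.
- key_ring (a joint): travel of the round key of the tray with the plain smooth ring, in m: 0 up, 0.006 fully down; spring return, starts to move at about 1.2 N, fully down at 4 N. It counts as pressed from 0.0045.
- key_plates_top (a point): a plain grey round push key, 28 mm across, on the front lip (the edge towards the robot) of the tray that holds the stack of plates. It sits in a black round housing 44 mm across; this point is the centre of the key's top face when it is up, 70 mm above the bench. It goes straight down, and the point with it.
- key_plates (a joint): travel of the round key of the tray with the stack of plates, in m: 0 up, 0.006 fully down; spring return, starts to move at about 1.2 N, fully down at 4 N. It counts as pressed from 0.0045.
- key_bracket_top (a point): a plain grey round push key, 28 mm across, on the front lip (the edge towards the robot) of the tray that holds the angle bracket. It sits in a black round housing 44 mm across; this point is the centre of the key's top face when it is up, 70 mm above the bench. It goes straight down, and the point with it.
- key_bracket (a joint): travel of the round key of the tray with the angle bracket, in m: 0 up, 0.006 fully down; spring return, starts to move at about 1.2 N, fully down at 4 N. It counts as pressed from 0.0045.
- key_book_top (a point): the long bar key: plain grey rectangular key, 56 x 26 mm, on the grey booking panel, a low fixed box 170 x 80 mm, 26 mm high, that stands on the bench between the robot and the rack. The point is the centre of the key's top face, 40 mm above the bench when up; its long side runs along the point's y axis. It goes straight down, and the point with it
- key_book (a joint): travel of the long bar key, in m: 0 up, 0.006 fully down; spring return, starts to move at about 1.2 N, fully down at 4 N. It counts as pressed from 0.0045. More than 30 N would be too rough
- key_cancel_top (a point): small plain grey round key, 22 mm across, on the same panel, 94 mm from the bar key towards the robot's right (the panel is turned at most 17 degrees); the point is the centre of its top face when up, 48 mm above the bench. Leave alone
- key_cancel (a joint): travel of the small round key on the panel, in m: 0 up, 0.006 fully down; spring return, starts to move at about 1.2 N, fully down at 4 N.

How it is judged:
On the way, in this order (a step that is already met when the one before it is completed fails the run):
1. the key of the toothed wheel's tray is pressed down (value of joint key_wheel above 0.0045 m), for 0.02 s.
2. that key has come up again (value of joint key_wheel below 0.001 m), for 0.1 s.
3. the long bar key on the panel is pressed down (value of joint key_book above 0.0045 m), for 0.02 s.
4. the bar key has come up again (value of joint key_book below 0.001 m), for 0.1 s.
At the end, for the whole second after the job is handed in: all six keys are up (within 1 mm), and the toothed wheel, the ring, the plates, the bracket and the tape are within 15 mm of where they started (value of joint each of key_wheel, key_ring, key_plates, key_bracket, key_book, key_cancel below 0.001 m and distance of each of wheel_mid, ring_mid, plates_mid, bracket_mid, tape_mid from where it was at the start of the episode below 0.015 m); the robot touches nothing.
It fails at once if another key (another tray's, or the small round one on the panel) is pressed by more than 2 mm (value of joint any of key_ring, key_plates, key_bracket, key_cancel above 0.002 m).
It fails at once if a piece of stock or the tape is lifted, carried or pushed more than 15 mm (distance of any of wheel_mid, ring_mid, plates_mid, bracket_mid, tape_mid from where it was at the start of the episode above 0.015 m).
It fails at once if the robot presses on anything with more than 30 N (contact force between any of the fingers, the arm and anything else above 30 N).
It also fails if it takes over 43 s, if anything falls off the work surface, if the arm or the gripper's body presses on something with over 40 N, if the wrist force passes 120 N, or if a joint passes its speed limit or range.

## Working session

There is one attempt and no reset: what is moved stays moved. The work goes in short steps, Python scripts to look and compute and a tool call to move; the robot and the scene stay as the last step left them, time stands still between calls to the robot, and variables do not carry over. Pictures are saved under pics/ and viewed, at most 10 in all, crops included, and the job is handed in when it is done.

Besides the shell and the picture viewer there is one more tool, called after "Emit:" by a JSON object that holds its "api" and its "payload", one argument or row to a line. play_rows: Moves the arm, as the interface text tells. Its arguments: {"type":"object","properties":{"rows":{"type":"array","items":{"type":"array","items":{"type":"number"}}},"grip_force":{"type":"number"}},"required":["rows"]}

```bash
mkdir -p pics; cat > h.py <<'E'
import numpy as np, cv2
from scipy.spatial.transform import Rotation as Ro
from plant import status, cams, r, finder
def pix2world(cam,u,v,z):
    p=cams.camera_params(cam); f=240/np.tan(np.radians(p["vfov"])/2)
    R=np.array(p["R"]);t=np.array(p["t"])
    d=R.T@np.array([(u-p["cx"])/f,(v-p["cy"])/f,1]); c=-R.T@t
    return c+d*(z-c[2])/d[2]
def cam2world(cam,a):
    p=cams.camera_params(cam); return np.array(p["R"]).T@(np.array(a)-np.array(p["t"]))
E
python3 - <<'E'
from h import *
s=status.get_state(); print(s["clock"],s["tool_pos"],s["eef_rot"],s["contact_force"])
for c in ("scene","top"):
    cv2.imwrite(f"pics/{c}1.png",cams.snapshot(c)[...,::-1])
    for l in ("wheel_mid","ring_mid","plates_mid","bracket_mid","key_wheel_top","key_book_top","key_cancel_top","tape_mid"):
        print(c,l,[(round(d["score"],2),cam2world(c,d["at"]).round(3).tolist()) for d in finder.spot_in(c,l)[:4]])
p=cams.camera_params("top");print({k:np.round(v,3) for k,v in p.items()} if 0 else p)
E
```

```text
0.0 [ 0.22167121 -0.58402152  0.40391517] [ 9.83585022e-01  1.80443023e-01 -2.19799942e-04 -8.78978766e-04] [ 3.63836807e-01 -5.87297912e-01  3.63079767e-04]
scene wheel_mid [(0.68, [0.732, 0.108, 0.048])]
scene ring_mid [(0.94, [0.722, -0.124, 0.056]), (0.22, [0.615, -0.118, 0.069])]
scene plates_mid [(0.67, [0.746, 0.219, 0.071]), (0.46, [0.679, 0.11, 0.045])]
scene bracket_mid [(0.57, [0.49, 0.377, 0.033]), (0.55, [0.748, -0.005, 0.049]), (0.38, [0.635, 0.12, 0.069])]
scene key_wheel_top [(0.64, [0.636, 0.116, 0.068]), (0.59, [0.483, -0.007, 0.044])]
scene key_book_top [(0.68, [0.789, -0.001, 0.027]), (0.6, [0.487, -0.003, 0.041])]
scene key_cancel_top []
scene tape_mid [(0.87, [0.492, 0.379, 0.032]), (0.34, [0.747, 0.217, 0.071])]
top wheel_mid [(0.58, [0.724, 0.109, 0.046])]
top ring_mid [(0.74, [0.717, -0.12, 0.051]), (0.34, [0.725, 0.11, 0.046])]
top plates_mid [(0.94, [0.732, 0.224, 0.067])]
top bracket_mid [(0.56, [0.718, -0.006, 0.041])]
top key_wheel_top [(0.69, [0.636, 0.229, 0.073]), (0.67, [0.628, 0.121, 0.071])]
top key_book_top [(0.85, [0.482, -0.001, 0.039]), (0.27, [0.679, 0.116, 0.039])]
top key_cancel_top [(0.73, [0.631, 0.236, 0.071]), (0.64, [0.48, -0.095, 0.048])]
top tape_mid [(0.56, [0.48, 0.38, 0.039]), (0.4, [0.483, 0.0, 0.042])]
{'vfov': 51.38413078046714, 'cx': 327.0586619596106, 'cy': 245.78677176737577, 'R': array([[ 0.01893462, -0.99970105, -0.01546913],
       [-0.99757175, -0.01785261, -0.06731936],
       [ 0.06702307,  0.01670624, -0.99761155]]), 't': array([0.05959514, 0.619664  , 1.09863089])}
```

View pics/top1.png

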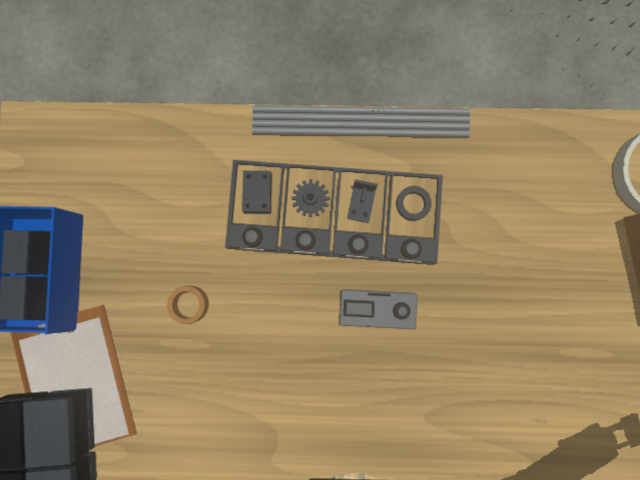

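View pics/scene1.png

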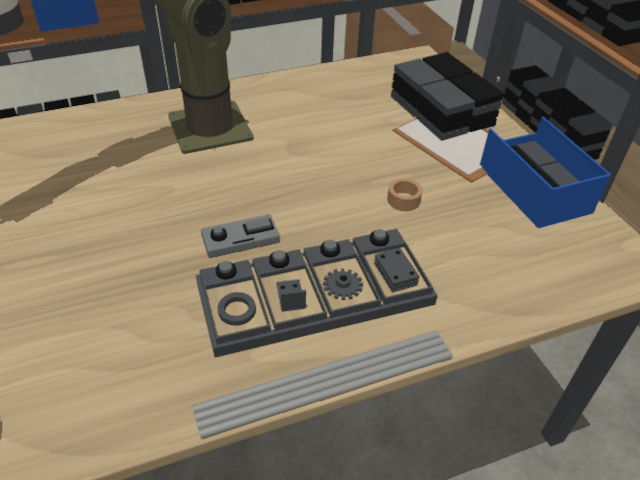

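The top view shows the wheel in the second tray from the left at (310,198), with its key at (306,240). The bar key is at (358,309) and the cancel key at (402,310). The scene view agrees.

```bash
python3 - <<'E'
from h import *
for n,u,v,z in (("kw",306,239.5,.07),("wheel",310,198,.05),("book",359,309,.04),("cancel",402,310,.048),("kp",252,236,.07),("kr",412,247,.07)):
    print(n,pix2world("top",u,v,z).round(4))
p=cams.camera_params("wrist");print(p)
E
```

```text
kw [0.6279 0.1157 0.07  ]
wheel [0.7214 0.1101 0.05  ]
book [ 0.4799 -0.0018  0.04  ]
cancel [ 0.4801 -0.0945  0.048 ]
kp [0.6334 0.2323 0.07  ]
kr [ 0.6158 -0.1117  0.07  ]
{'vfov': 66.51501784826863, 'cx': 319.3139702441749, 'cy': 239.67051979974207, 'tool_from_camera': array([[-2.27078101e-04, -9.63345059e-01, -2.68265254e-01,
         6.68345721e-02],
       [ 9.99999948e-01, -2.79880464e-04,  1.58586967e-04,
         2.29428967e-04],
       [-2.27856175e-04, -2.68265204e-01,  9.63345072e-01,
         1.98488124e-02],
       [ 0.00000000e+00,  0.00000000e+00,  0.00000000e+00,
         1.00000000e+00]])}
```

Emit:
{"api": "play_rows", "payload": {
  "rows": [
    [0,0,0,0,0,0,10.4],
    [0,0,0,0,0,0,10.4],
    [0,0.025,-0.055,0,0,0,0],
    [0,0.025,-0.055,0,0,0,0],
    [0,0.025,-0.055,0,0,0,0],
    [0,0.025,-0.055,0,0,0,0],
    [0,0.025,-0.055,0,0,0,0],
    [0,0.025,-0.055,0,0,0,0]
  ],
  "grip_force": 20
}}

```text
clock: 1.9
tool_pos: [0.3727, -0.2526, 0.405]
eef_rot: [1.0, -0.0, 0.001, 0.0]
contact_force: [1.6, 0.4, -0.4]
opening: 0.112
finger_force: 0.0
```

Emit:
{"api": "play_rows", "payload": {
  "rows": [
    [0,0.032,-0.046,0.008,0,0,0],
    [0,0.032,-0.046,0.008,0,0,0],
    [0,0.032,-0.046,0.008,0,0,0],
    [0,0.032,-0.046,0.008,0,0,0],
    [0,0.032,-0.046,0.008,0,0,0],
    [0,0.032,-0.046,0.008,0,0,0],
    [0,0.032,-0.046,0.008,0,0,0],
    [0,0.032,-0.046,0.008,0,0,0]
  ]
}}

```text
clock: 2.9
tool_pos: [0.6289, 0.1153, 0.3405]
eef_rot: [1.0, 0.0, 0.0, 0.0]
contact_force: [0.2, -0.7, 0.4]
opening: 0.008
finger_force: 0.0
```

```bash
python3 - <<'E'
from h import *
s=status.get_state(); print(s["clock"],s["tool_pos"],s["eef_rot"],s["contact_force"],s["opening"])
cv2.imwrite("pics/w1.png",cams.snapshot("wrist")[...,::-1])
p=cams.camera_params("wrist");T=np.array(p["tool_from_camera"])
for l in ("key_wheel_top","wheel_mid"):
  for d in finder.spot_in("wrist",l)[:4]:
    a=T[:3,:3]@d["at"]+T[:3,3]
    print(l,round(d["score"],2),(Ro.from_quat(s["eef_rot"]).apply(a)+s["tool_pos"]).round(4))
E
```

```text
2.9 [0.62894457 0.11529152 0.34054222] [9.99999969e-01 3.91542175e-07 2.37433724e-04 7.59931312e-05] [ 0.20942669 -0.71293807  0.43868022] 0.008338012268033532
key_wheel_top 0.78 [0.6269 0.1207 0.0731]
key_wheel_top 0.49 [ 0.6128 -0.1063  0.0706]
key_wheel_top 0.24 [0.6211 0.0056 0.0687]
wheel_mid 0.69 [0.7212 0.111  0.047 ]
```

View pics/w1.png

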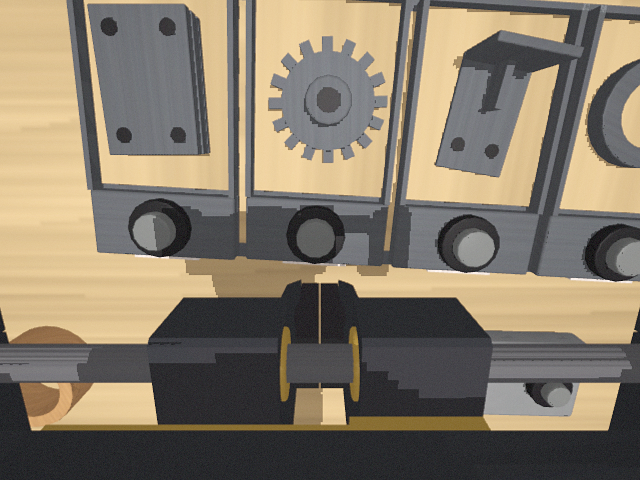

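The wrist view confirms the key in front of the toothed wheel at (317,238). It stands clear above its housing. Next I'll compute its position.

```bash
cat >> h.py <<'E'
def wpix(s,u,v,z):
    p=cams.camera_params("wrist");T=np.array(p["tool_from_camera"]); f=240/np.tan(np.radians(p["vfov"])/2)
    Q=Ro.from_quat(s["eef_rot"]); d=Q.apply(T[:3,:3]@np.array([(u-p["cx"])/f,(v-p["cy"])/f,1])); c=Q.apply(T[:3,3])+s["tool_pos"]
    return c+d*(z-c[2])/d[2]
E
python3 - <<'E'
from h import *
s=status.get_state(); print(s["tool_pos"]); print(wpix(s,317,238,.07))
E
```

```text
[0.62849123 0.11765115 0.33984536]
[0.62721699 0.11897236 0.07      ]
```

Emit:
{"api": "play_rows", "payload": {
  "rows": [
    [0,-0.001,0,0.03,0,0,0],
    [0,0,0,0.03,0,0,0],
    [0,0,0,0.02,0,0,0],
    [0,0,0,0.015,0,0,0],
    [0,0,0,0.003,0,0,0],
    [0,0,0,0,0,0,0],
    [0,0,0,0,0,0,0]
  ]
}}

```text
clock: 3.92
tool_pos: [0.6274, 0.1136, 0.2436]
eef_rot: [1.0, -0.0, 0.001, -0.0]
contact_force: [-0.2, 0.3, 0.6]
opening: 0.008
finger_force: 0.0
```

Emit:
{"api": "play_rows", "payload": {
  "rows": [
    [0,0,-0.002,0.003,0,0,0],
    [0,0,0,0.002,0,0,0],
    [0,0,0,0.002,0,0,0],
    [0,0,0,0.002,0,0,0],
    [0,0,0,0,0,0,0]
  ]
}}

```text
clock: 4.55
tool_pos: [0.627, 0.1157, 0.2338]
eef_rot: [1.0, -0.0, 0.0, -0.0]
contact_force: [-0.5, 0.3, 3.2]
opening: -0.002
finger_force: 1.2
```

Emit:
{"api": "play_rows", "payload": {
  "rows": [
    [0,0,0,0.0015,0,0,0],
    [0,0,0,0.0015,0,0,0],
    [0,0,0,0,0,0,0],
    [0,0,0,0,0,0,0]
  ]
}}

```text
clock: 5.05
tool_pos: [0.627, 0.1157, 0.2308]
eef_rot: [1.0, -0.0, 0.0, -0.0]
contact_force: [-2.4, 0.6, 3.8]
opening: -0.002
finger_force: 1.8
```

Emit:
{"api": "play_rows", "payload": {
  "rows": [
    [0,0,0,0.001,0,0,0],
    [0,0,0,0.001,0,0,0],
    [0,0,0,0,0,0,0]
  ]
}}

```text
clock: 5.42
tool_pos: [0.627, 0.1157, 0.2303]
eef_rot: [1.0, -0.0, 0.0, -0.0]
contact_force: [-4.8, 0.2, 14.5]
opening: 0.004
finger_force: 7.4
```

```bash
python3 - <<'E'
from h import *
s=status.get_state(); print(s["tool_pos"],s["contact_force"])
E
```

```text
[0.62698039 0.11571957 0.23031038] [-4.80224916  0.2382556  14.4721892 ]
```

It is bottomed at tip z = 64 mm with 14.5 N, so the key is pressed. I'll retreat and move to the bar key.

Emit:
{"api": "play_rows", "payload": {
  "rows": [
    [0,0,0,-0.01,0,0,0],
    [0,0,0,-0.03,0,0,0],
    [0,0,0,-0.04,0,0,0],
    [0,-0.037,0.03,0,0,0,0],
    [0,-0.037,0.03,0,0,0,0],
    [0,-0.037,0.03,0,0,0,0],
    [0,-0.036,0.028,0,0,0,0],
    [0,0,0,0,0,0,0]
  ]
}}

```text
clock: 6.42
tool_pos: [0.4771, -0.0054, 0.3086]
eef_rot: [1.0, -0.003, -0.002, 0.001]
contact_force: [1.1, 0.4, 0.1]
opening: 0.004
finger_force: 0.0
```

```bash
python3 - <<'E'
from h import *
s=status.get_state(); print(s["clock"],s["tool_pos"],s["eef_rot"],s["contact_force"])
cv2.imwrite("pics/w2.png",cams.snapshot("wrist")[...,::-1])
p=cams.camera_params("wrist");T=np.array(p["tool_from_camera"])
for l in ("key_book_top","key_cancel_top"):
  for d in finder.spot_in("wrist",l)[:3]:
    a=T[:3,:3]@d["at"]+T[:3,3]
    print(l,round(d["score"],2),(Ro.from_quat(s["eef_rot"]).apply(a)+s["tool_pos"]).round(4))
  print([(d["score"].__round__(2),np.argwhere(d["mask"])[:,::-1].mean(0).round(1)) for d in finder.regions_of("wrist",l)[:3]])
E
```

```text
6.425 [ 0.47713042 -0.0053539   0.30863065] [ 0.99999337 -0.00252105 -0.00230705  0.00126017] [1.05300991 0.42378232 0.13348115]
key_book_top 0.67 [4.742e-01 3.000e-04 4.030e-02]
key_book_top 0.65 [0.6178 0.11   0.0665]
key_book_top 0.25 [ 0.612  -0.1095  0.0732]
[(0.75, array([313.1, 230.4]))]
key_cancel_top 0.78 [ 0.4771 -0.0965  0.0467]
[(0.79, array([447.6, 236. ]))]
```

View pics/w2.png

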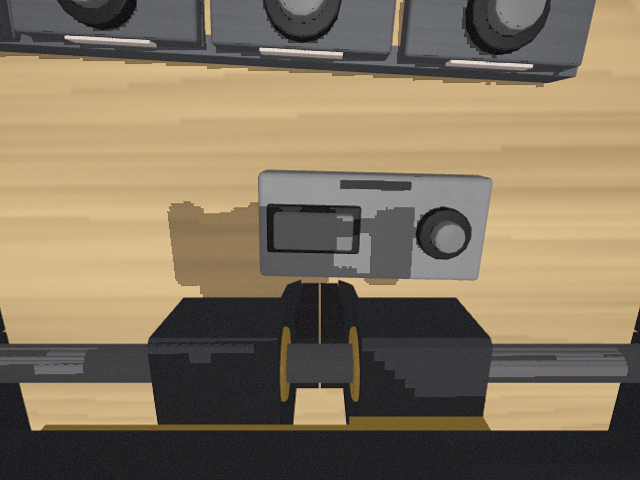

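The bar key is at (314,230), inside its black frame and square to the tool. The cancel key is at (447,236).

```bash
python3 - <<'E'
from h import *
s=status.get_state(); print(s["clock"],s["tool_pos"],wpix(s,314,230,.04),wpix(s,447,236,.048))
E
```

```text
6.675 [ 0.48113367 -0.00155408  0.30866902] [0.48641488 0.0013342  0.04      ] [ 0.48427468 -0.08936704  0.048     ]
```

Emit:
{"api": "play_rows", "payload": {
  "rows": [
    [0,0,0,0.03,0,0,0],
    [0,0,0,0.03,0,0,0],
    [0,0,0,0.02,0,0,0],
    [0,0,0,0.012,0,0,0],
    [0,0,0,0.002,0,0,0],
    [0,0,0,0,0,0,0],
    [0,0,0,0,0,0,0]
  ]
}}

```text
clock: 7.55
tool_pos: [0.4803, -0.0024, 0.2154]
eef_rot: [1.0, -0.0, 0.001, 0.0]
contact_force: [-0.0, -1.0, 0.4]
opening: 0.004
finger_force: 0.0
```

Tip is at 49 mm, so 9 mm to touch and 15 mm to the bottom.

Emit:
{"api": "play_rows", "payload": {
  "rows": [
    [0,0.001,0,0.004,0,0,0],
    [0,0,0,0.003,0,0,0],
    [0,0,0,0.002,0,0,0],
    [0,0,0,0.002,0,0,0],
    [0,0,0,0.002,0,0,0],
    [0,0,0,0,0,0,0]
  ]
}}

```text
clock: 8.3
tool_pos: [0.481, -0.0024, 0.2017]
eef_rot: [1.0, -0.0, 0.0, 0.0]
contact_force: [-1.2, -0.1, 3.4]
opening: -0.001
finger_force: 1.6
```

Emit:
{"api": "play_rows", "payload": {
  "rows": [
    [0,0,0,0.001,0,0,0],
    [0,0,0,0.001,0,0,0],
    [0,0,0,0.001,0,0,0],
    [0,0,0,0,0,0,0]
  ]
}}

```text
clock: 8.8
tool_pos: [0.4808, -0.0024, 0.2001]
eef_rot: [1.0, -0.0, 0.001, 0.0]
contact_force: [-2.1, -0.6, 19.4]
opening: 0.007
finger_force: 10.0
```

It is bottomed at tip z = 34 mm with 19 N. Now I'll withdraw.

Emit:
{"api": "play_rows", "payload": {
  "rows": [
    [0,0,0,-0.01,0,0,0],
    [0,0,0,-0.03,0,0,0],
    [0,0,0,-0.05,0,0,0],
    [0,0,0,-0.05,0,0,0],
    [0,0,0,-0.04,0,0,0],
    [0,0,0,0,0,0,0],
    [0,0,0,0,0,0,0],
    [0,0,0,0,0,0,0]
  ]
}}

```text
clock: 9.8
tool_pos: [0.4804, -0.0024, 0.3773]
eef_rot: [1.0, -0.0, -0.002, 0.0]
contact_force: [0.1, -0.3, 0.3]
opening: 0.006
finger_force: 0.0
```

```bash
python3 - <<'E'
from h import *
s=status.get_state(); print(s["clock"],s["tool_pos"],s["contact_force"],np.abs(s["qd"]).max())
print(r.finish_job())
E
```

```text
9.8 [ 0.48044079 -0.00237191  0.37734262] [ 0.0927957  -0.33305513  0.27564222] 0.004869056455782778
the job is handed in; nothing more can be done
None
```

I pressed the toothed wheel's tray key and then the bar key to the bottom (about 15 N and 19 N measured), released each, withdrew and handed the job in at 9.8 s; no verdict came back, and I took no picture after the last press.

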